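# Clamp a mosaic block with the inner knob of a coaxial pair

### The job

Set the mosaic wood block down flat on the bed of the clamping jig, between the sliding jaw and the fence, with its narrow 30 mm width facing jaw to fence; let go, and then clamp it by turning only the small inner knob clockwise until the jaw holds the block with about 10 N (6 to 16 N is right; 20 N would crush the fresh glue lines). The outer ring around the knob holds the setting for the next cut: leave it where it is, peg and all, and leave the other things on the bench alone.

Things in the scene. Friction and masses are not known exactly. Their poses are not given: they have to be found in the camera images.
- jig: Wooden clamping jig fixed to the table: board 230 x 110 x 18 mm; along its x a housing (76 x 76 mm, top 46 mm above the table) with the concentric knob and ring (axis at x -75 mm, y 0), a sliding jaw, a free bed, and a fence (60 mm wide, 30 mm high above the bed, its face anywhere from x +30 to +39 mm: unmeasured, to be felt). Origin on the table under the bed, x from knob to fence, z up.
- bed (a point): Point on the bed (top of the board, 18 mm above the table) at x 8 mm, y 0 of the jig. With the block's centre 20 mm above this point, 5 mm are free to the drawn-back jaw and 7 to 16 mm to the fence. Axes as the jig's.
- block_mid (a point): Centre of the loose mosaic block, light wood with darker stripes and small diamonds on top: 30 mm along its x, 50 mm along its y, 40 mm high (z up), about 60 g. It stands on the table at the start. Gripped across its 50 mm length, its fingers stay clear of jaw and fence.
- knob (a joint): Inner knob's angle (rad): 0 at the start (jaw fully back), growing clockwise seen from above, at most 1.9. 1 rad moves the jaw 16 mm to the fence. It stays where it is left. It is stiff (friction about 0.28 N m, though a wrist may read less while holding still); each newton of clamping adds 0.016 N m to that, 0.16 N m at 10 N: judge by the rise over the free turning. The block is felt after 0.75 to 1.3 rad; then the force grows by about 60 N per rad.
- knob_top (a point): Centre of the top face of the inner knob: a round fluted steel knob 30 mm in diameter, standing 16 mm above the ring's top face; its top is 76 mm above the table. Its axis is vertical and stays in place.
- ring (a joint): Outer ring's angle (rad), growing anticlockwise seen from above; at 0 its peg points to the jig's -x; at the start within 0.6 of that. The ring turns very easily (0.015 N m) and must stay where it is.
- ring_peg (a point): Tip of the outer ring's upright round peg, 6 mm in diameter, 10 mm high, 28 mm from the knob's axis. The ring is dark steel, 68 mm in diameter, its flat top face 60 mm above the table, the peg's tip 70 mm. Fingers closing on the knob or swinging with it must pass beside the peg and above the ring's face.
- jaw: Spring-backed wooden face of the sliding jaw, 40 mm wide, from 1 to 31 mm above the bed, its face at x -12 mm of the jig when drawn back. Its origin is the jig's origin when back and unloaded; it moves along the jig's x with the knob and gives way on its spring by 1 mm per 4 N.
- trick_box: a closed wooden box 110 x 80 x 55 mm, loose, not part of the job; origin under it
- small_box: a small closed dark wooden box 75 x 60 x 40 mm, loose, not part of the job; origin under it
- slab: a flat inlaid wooden slab 150 x 50 x 16 mm, loose, not part of the job; origin under it
- plane: a wooden hand plane 190 x 58 x 32 mm with a steel blade standing out of its top, loose, not part of the job; origin under it
- hammer: a hammer lying on the table, loose, not part of the job; origin under it
- glue: a bottle 54 mm in diameter, 130 mm high, loose, not part of the job; origin under it
- round_box: a round turned wooden box 74 mm in diameter, 50 mm high, loose, not part of the job; origin under it
Mind the look-alikes: they are no part of the job. What is shaped like the part that bears block_mid but pink is not meant.

How it is judged:
By the outcome, as a careful person would: the job done as asked, in the order asked, and still so for the second after the job is handed in, with the robot touching nothing.
It also fails if it takes over 72 s, if anything falls off the work surface, if the arm or the gripper's body presses on something with over 40 N, if the wrist force passes 120 N, or if a joint passes its speed limit or range.

### The arm

A 7-joint arm with a two-finger parallel gripper is mounted at the origin on the work surface. World frame = base frame: x ahead of the robot, y to its left, z up, the work surface at z = 0. Lengths are in m, angles in rad, forces in N, time in s.
With the tool pointing down it reaches from about 0.425 to 0.925 m from the base axis. Payload 6.8 kg.
Tool frame: the origin (TCP) lies on the front face of the gripper's body, between the roots of the fingers; the fingertips stand 73 mm ahead of it and the grasp point (between the pads) lies 54 mm ahead of it (env.nose_length is the distance from the TCP to the fingertips, in m); z points along the fingers, y is the line along which they close (so a half turn about z gives the same grasp; the last joint's range is limited). The gripper opens to 85 mm and grips with 20 to 120 N. Pads are 22 mm wide; open, the fingers measure 114 mm over their backs; the gripper's body (76 mm by 85 mm) begins 54 mm behind the grasp point. The pads swing forward as they close: fully open they stand 13 mm farther back than shut.
Start: joints at [1.195, 0.477, 0.022, 1.555, -0.011, 1.109, -0.083], TCP at [0.179, -0.651, 0.304] pointing down, gripper open.
Joint ranges: [-2.96, 2.96], [-0.34, 2.1], [-1.41, 1.46], [0.24, 2.44], [-1.37, 4.51], [0.17, 1.92], [-2.96, 2.96]. Speed limits (rad/s): [2.39, 2.39, 3.14, 3.14, 3.14, 3.14, 3.14].

### API

Orientations are given as a unit quaternion [w, x, y, z].
In Python, from cell import env, kin, camera, calibration, job gives the robot as it stands. The module is installed in compiled form; this text tells all that it offers. Calls block until the motion is done:
- env.reach(position, orientation): joint-space move of the TCP to a pose.
- env.movel(position, velocity=0.15, rot=None, stop_force=None): straight line of the TCP; rot=None keeps the orientation; velocity is the mean speed in m/s. With stop_force (N) it stops when the force on the tool has changed by that much, and returns True; else False.
- env.goto_joints(angles): joint-space move.
- env.grip(opening, f_grip=None): finger opening in m; f_grip is the grip in N (None keeps the last); returns when the fingers have stopped.
- env.dwell(seconds).
- kin.inverse_kinematics(position, orientation): joint angles nearest the present ones, or None.
- env.get_state(): the state.
- camera(name): name is "scene" or "top"; returns (picture, depth): 420x560x3 uint8, blue, green, red; 420x560 float32, m along the optical axis (not along the pixel's ray), 0 where there is no reading.
- calibration(name): a dict with "fx", "fy", "cx", "cy" (pixels), "rvec" (rotation vector, rad) and "tvec" (3), from world to camera coordinates, as OpenCV has them. Camera axes: x right, y down, z forward; pixel columns grow to the right and rows downward; lengths in m; the calibration is good to about 2 mm. A picture is of the moment at which its call begins. calibration takes no time and is no camera call.
A pose or a line that the arm cannot do raises env.PlanningError and nothing moves.
- job.job_done(): hands the job in; it is judged then, once.
The state is a dict: "time": time; "qpos": joint angles; "joint_velocities": joint speeds; "joint_torque": joint torques, N m; "tcp_pos": TCP position; "orientation": TCP orientation; "force": force on the tool from outside, world axes, zero at the start; "torque": the same for the moment, N m; "opening": finger opening in m; "gripper_force": force on a finger pad.
Only numpy, scipy, OpenCV 4.12 (cv2) and the standard library are available. Lean on these libraries where they do the work, as an engineer would, in place of code of your own. Each camera call takes 0.05 s, during which the arm holds its last target. There are 200 camera calls.

## Working session

There is one attempt and no reset: what is moved stays moved. The work goes in short steps, each a Python script; the robot and the scene stay as the last script left them, time stands still between calls to the robot, and variables do not carry over. Pictures are saved under pics/ and viewed, at most 10 in all, crops included, and the job is handed in when it is done.

```bash
mkdir -p pics; cat > h.py <<'E'
from cell import env, kin, camera, calibration, job
import numpy as np, cv2
from scipy.spatial.transform import Rotation as R
def cal(n):
    c=calibration(n); K=np.array([[c["fx"],0,c["cx"]],[0,c["fy"],c["cy"]],[0,0,1.]])
    return K, cv2.Rodrigues(np.array(c["rvec"],float))[0], np.array(c["tvec"],float).ravel()
def onplane(n,u,v,z):
    K,Rm,t=cal(n); d=Rm.T@np.linalg.solve(K,[u,v,1.]); o=-Rm.T@t
    return o+d*(z-o[2])/d[2]
def cloud(n,depth):
    K,Rm,t=cal(n); v,u=np.indices(depth.shape)
    p=np.stack([(u-K[0,2])/K[0,0]*depth,(v-K[1,2])/K[1,1]*depth,depth],-1)
    return (p-t)@Rm
def proj(n,p):
    K,Rm,t=cal(n); q=K@(Rm@np.array(p)+t); return q[:2]/q[2]
def down(yaw): # tool z down; tool y axis at direction yaw+90.. x axis at yaw
    q=(R.from_euler('z',yaw)*R.from_euler('x',np.pi)).as_quat(); return [q[3],q[0],q[1],q[2]]
E
python3 - <<'E'
from h import *
for n in("scene","top"):
    im,d=camera(n); np.save(n+"_d.npy",d); cv2.imwrite(n+".png",im)
    cv2.imwrite(f"pics/{n}0.png",cv2.resize(im,None,fx=1.42,fy=1.42,interpolation=cv2.INTER_CUBIC))
    K,Rm,t=cal(n); print(n,-Rm.T@t,Rm[2],K[0,0])
s=env.get_state(); print(s["time"],s["tcp_pos"],s["orientation"],s["force"],s["torque"])
E
```

```text
scene [1.30732824 0.49226733 1.36890779] [-0.47152829 -0.31962131 -0.82189007] 538.8126598966652
top [ 0.32659127 -0.02292816  1.35465312] [ 0.20480017  0.00737773 -0.978776  ] 542.1445509257863
0.1 [ 0.17850374 -0.65053273  0.30301437] [-8.19113571e-04  9.91046446e-01  1.33514960e-01 -1.61478096e-04] [-0.14556025  0.03153083  0.12856841] [0.01072673 0.01650733 0.01316622]
```

View pics/scene0.png

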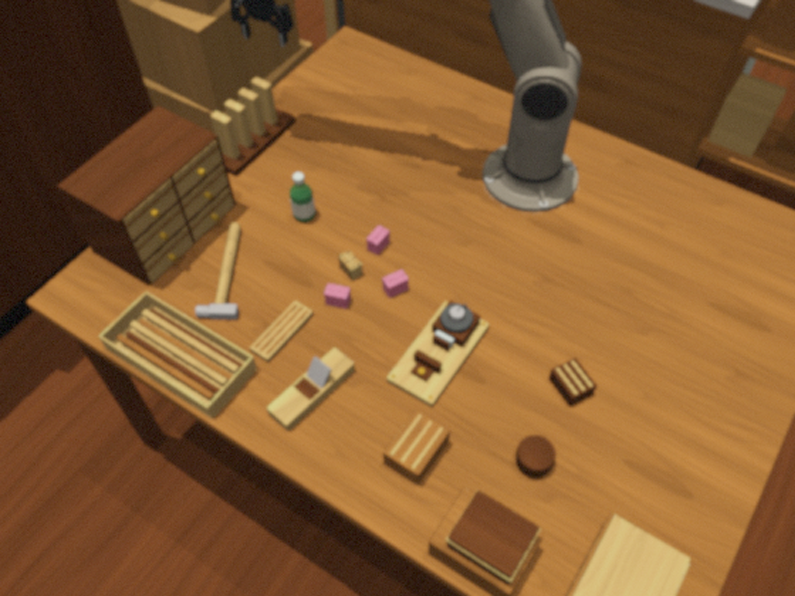

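View pics/top0.png

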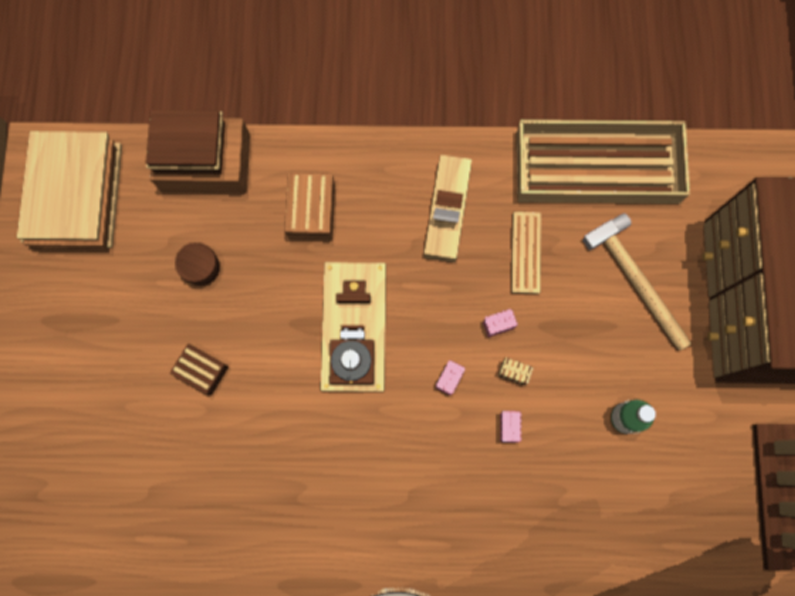

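The top picture shows the jig at about (353,327), with its knob at (350,359) and fence at (352,292). The striped block is at (516,371), with pink look-alikes around it. The scene picture agrees. Next I'll enlarge the jig and block.

```bash
python3 - <<'E'
from h import *
im=cv2.imread("top.png"); d=np.load("top_d.npy")
a=cv2.resize(im[180:280,215:285],None,fx=6,fy=6,interpolation=cv2.INTER_CUBIC)   # jig
b=cv2.resize(im[240:285,340:385],None,fx=8,fy=8,interpolation=cv2.INTER_CUBIC)
c=np.zeros((600,790,3),np.uint8); c[:600,:420]=a; c[:360,430:790]=b
cv2.imwrite("pics/crop.png",c)
P=cloud("top",d)
# block top: points with z 0.03-0.05 in window
w=P[245:280,345:380].reshape(-1,3); m=(w[:,2]>.033)&(w[:,2]<.047); q=w[m]
print("block",m.sum(),q.mean(0)); print(cv2.minAreaRect(q[:,:2].astype(np.float32)*1000))
w=P[178:282,218:278].reshape(-1,3)
for lo,hi in((.012,.024),(.04,.052),(.055,.064),(.072,.080)):
    q=w[(w[:,2]>lo)&(w[:,2]<hi)]; print(lo,len(q),np.median(q[:,2]),q.mean(0)[:2],cv2.minAreaRect(q[:,:2].astype(np.float32)*1000))
E
```

```text
block 261 [ 0.48469608 -0.19535771  0.04044433]
((485.0906066894531, -195.75119018554688), (50.1607666015625, 31.046649932861328), 70.07313537597656)
0.012 2380 0.019129367905116212 [0.57931619 0.08639312] ((564.1769409179688, 96.49678039550781), (230.9936981201172, 128.66026306152344), 0.3460358679294586)
0.04 592 0.04712247198846013 [0.52766264 0.08608791] ((536.3197021484375, 87.40507507324219), (156.40391540527344, 74.6783218383789), 0.4028213322162628)
0.055 400 0.06057976279701002 [0.49719796 0.08628532] ((537.1043701171875, 87.13133239746094), (145.82476806640625, 65.32052612304688), 0.2711952328681946)
0.072 121 0.07704335760160569 [0.4959996  0.08696989] ((491.91412353515625, 85.2071762084961), (40.29232406616211, 29.432334899902344), 23.212841033935547)
```

View pics/crop.png

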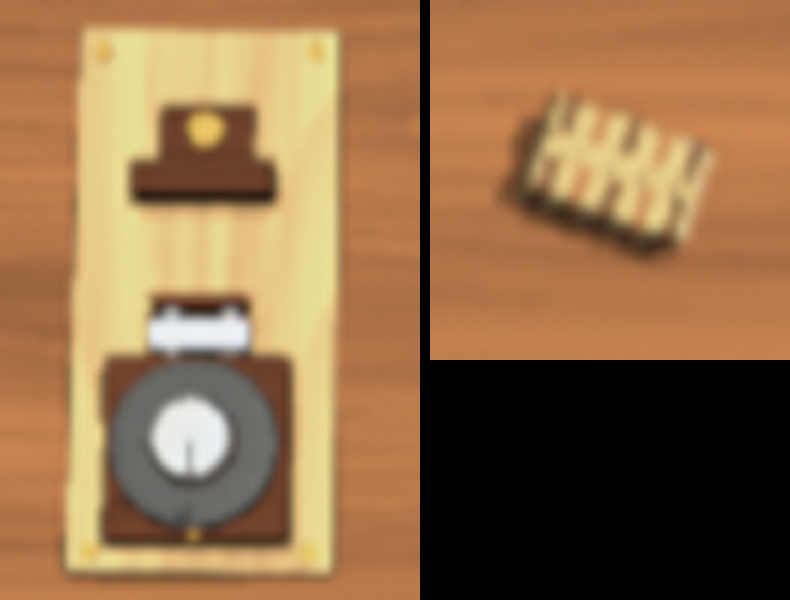

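The crop shows the board corners at about (84,30), (338,30), (332,575) and (66,573). The ring's centre is near (193,443), the knob top near (189,437) and the peg near (187,515), so it points to about -x. The fence's top edge is near row 188. The block's long side runs about 70° from world x.

```bash
python3 - <<'E'
from h import *
f=lambda x,y,z:onplane("top",215+x/6-.4,180+y/6-.4,z)[:2]
c=[f(*p,.018) for p in((84,30),(338,30),(332,575),(66,573))]
tl,tr,br,bl=c; print(np.round(c,4)); ctr=np.mean(c,0)
ax=(tl+tr-bl-br); ay=(tl-tr+bl-br); print("yaw x",np.degrees(np.arctan2(ax[1],ax[0])),"y",np.degrees(np.arctan2(-ay[0],ay[1])),"ctr",ctr, np.linalg.norm(ax)/2,np.linalg.norm(ay)/2)
print("knob",f(189,437,.076),"ring",f(193,443,.060),"peg",f(187,515,.070))
print("fence top edge",f(203,188,.048),f(203,203,.018),"jaw face top edge",f(200,297,.049))
d=np.load("top_d.npy");P=cloud("top",d)[178:282,218:278].reshape(-1,3)
q=P[(P[:,2]>.008)][:,:2]; print(cv2.minAreaRect(q.astype(np.float32)*1000))
r=P[(P[:,2]>.053)&(P[:,2]<.08)&(P[:,0]<.55)]; print("ring circ",cv2.minEnclosingCircle(r[:,:2].astype(np.float32)*1000))
print("peg pts",P[(P[:,2]>.063)&(P[:,2]<.073)&(np.hypot(P[:,0]-.497,P[:,1]-.0865)>.02)&(P[:,0]<.54)])
K,Rm,t=cal("top")
E
```

```text
[[0.6786 0.1412]
 [0.6798 0.0333]
 [0.449  0.0313]
 [0.4484 0.1404]]
yaw x 0.3434264716681033 y 0.45948809299651333 ctr [0.56393966 0.0865475 ] 0.23048021209449782 0.10852520135743153
knob [0.49743316 0.08660279] ring [0.49717226 0.08630112] peg [0.46717667 0.08701521]
fence top edge [0.60417898 0.08620783] [0.60411332 0.088534  ] jaw face top edge [0.55852266 0.08608119]
((501.5672302246094, 83.42977142333984), (379.1878662109375, 154.69622802734375), 9.0991849899292)
ring circ ((499.84576416015625, 85.07777404785156), 37.502593994140625)
peg pts [[0.52652428 0.09824885 0.06454997]
 [0.52379639 0.10283472 0.06611823]
 [0.52435875 0.08863533 0.0635679 ]
 [0.52432332 0.08619206 0.06398625]
 [0.52431067 0.08134106 0.06444287]
 [0.52457759 0.07421158 0.06326247]
 [0.52181359 0.09576914 0.06375692]
 [0.52185004 0.09094348 0.06389515]
 [0.52179588 0.081228   0.06501075]
 [0.51948466 0.09090961 0.06347559]
 [0.51922188 0.08349818 0.06580976]
 [0.51955737 0.07400225 0.06433248]
 [0.51683277 0.11008655 0.06344319]
 [0.51689421 0.09316199 0.06438918]
 [0.51722626 0.06189917 0.0646656 ]
 [0.51
[... 1886 characters left out ...]
672 0.06433153]
 [0.47589911 0.08228489 0.06578783]
 [0.47340728 0.1062295  0.06414957]
 [0.47336797 0.10137133 0.06500271]
 [0.4732772  0.09888565 0.06605371]
 [0.47323029 0.0916285  0.0672254 ]
 [0.47084888 0.09877788 0.06641878]
 [0.47033932 0.09115663 0.07173887]
 [0.47045532 0.08885164 0.07096019]
 [0.4714351  0.07756117 0.06350754]
 [0.46814176 0.088832   0.07038899]
 [0.46890948 0.08702858 0.06368596]
 [0.46584069 0.09842231 0.06863592]
 [0.466297   0.09641062 0.06468875]
 [0.46633548 0.0916266  0.06486718]
 [0.46594147 0.0889035  0.06876978]
 [0.46656225 0.0797689  0.06410885]
 [0.46395841 0.08915554 0.06507183]
 [0.46402111 0.08680015 0.06475467]
 [0.46422617 0.0797398  0.06364492]]
```

```bash
python3 - <<'E'
from h import *
for nm,p,ys in(("block",[.485,-.1957,.12],(-20,160)),("bed",[.5805,.087,.12],(.4,180.4)),("knob",[.4972,.0865,.13],(44,-52,224,128,-5))):
    for y in ys:
        q=kin.inverse_kinematics(p,down(np.radians(y))); print(nm,y,None if q is None else np.round(q,2))
E
```

```text
block -20 [ 0.32  0.49 -0.07  2.05  0.06  0.6  -1.71]
block 160 [ 0.71  0.55 -0.57  2.03  0.46  0.69  1.08]
bed 0.4 [ 0.05  0.6  -0.41  1.88  0.34  0.73 -2.11]
bed 180.4 [ 0.25  0.67 -0.68  1.87  0.57  0.81  0.85]
knob 44 [ 0.29  0.56 -0.73  2.06  0.55  0.73 -1.6 ]
knob -52 [-0.94  0.61  0.85  2.14 -0.73  0.71 -2.08]
knob 224 [ 0.59  0.79 -1.19  2.04  0.92  0.98  1.25]
knob 128 [ 0.33  0.58 -0.79  2.05  0.6   0.75 -0.17]
knob -5 [ 0.06  0.49 -0.44  2.07  0.34  0.65 -2.26]
```

```bash
python3 - <<'E'
from h import *
T=lambda s:print(s,round(env.get_state()["time"],2))
o=down(np.radians(160))
env.reach([.485,-.1957,.17],o); T("above")
env.grip(.070,30)
env.movel([.485,-.1957,.077],velocity=.12); T("down")
env.grip(.03,30); s=env.get_state(); print("grip",s["opening"],s["gripper_force"],s["time"])
env.movel([.485,-.1957,.17],velocity=.15); s=env.get_state(); print(s["opening"],s["gripper_force"],s["force"],s["time"])
B=np.array([.5805,.0871]); o2=down(np.radians(180.4))
env.reach([*B,.17],o2); T("over bed"); print(env.get_state()["tcp_pos"],env.get_state()["qpos"][6])
im,d=camera("top"); im2,d2=camera("scene")
u,v=map(int,proj("top",[.57,.087,.05])); a=cv2.resize(im[v-55:v+45,u-50:u+50],(500,500),interpolation=cv2.INTER_CUBIC)
u,v=map(int,proj("scene",[.57,.087,.05])); b=cv2.resize(im2[v-40:v+40,u-24:u+24],(300,500),interpolation=cv2.INTER_CUBIC)
cv2.imwrite("pics/over.png",np.hstack([a,b]))
E
```

```text
above 2.13
down 3.37
grip 0.04974502155566764 31.997627019882202 3.675
0.04948882308129567 31.421275734901428 [-0.07333117  0.19299727 -0.73567491] 4.4417
over bed 5.58
[0.58040515 0.08482192 0.16934819] 0.9083687615182158
```

View pics/over.png

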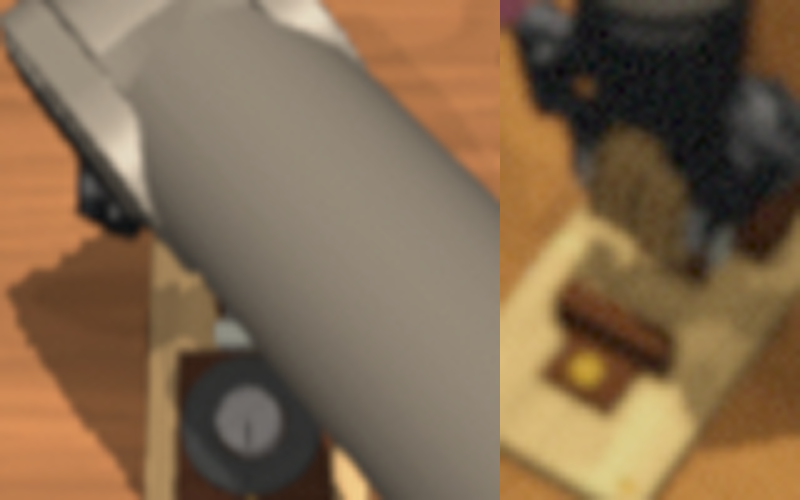

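The right-hand crop shows the block held upright between the fingers above the bed. I'll lower it.

```bash
python3 - <<'E'
from h import *
B=[.5805,.0871]
env.movel([*B,.105],velocity=.1); s=env.get_state(); print(s["tcp_pos"],s["force"])
h=env.movel([*B,.091],velocity=.02,stop_force=4); s=env.get_state(); print(h,s["tcp_pos"],s["force"],s["torque"],s["time"])
E
```

```text
[0.58077371 0.08743592 0.10525197] [ 0.2330899   0.08182777 -0.37814208]
True [0.58059493 0.08706584 0.09584063] [0.01156559 0.93087454 3.42268595] [-0.06335581  0.19008443  0.02264097] 6.9917
```

```bash
python3 - <<'E'
from h import *
env.grip(.066); s=env.get_state(); p=s["tcp_pos"]
env.movel([p[0],p[1],.19],velocity=.15)
o=down(np.radians(180.4))
env.grip(.030)
env.reach([.45,-.01,.12],o)
im,d=camera("top"); P=cloud("top",d)
h=env.movel([.45,-.01,.05],velocity=.03,stop_force=3); s=env.get_state(); print(h,s["tcp_pos"],s["opening"],s["force"],s["time"])
env.movel([.45,-.01,.14],velocity=.2)
u,v=map(int,proj("top",[.55,.087,.05])); a=cv2.resize(im[v-50:v+50,u-50:u+50],(600,600),interpolation=cv2.INTER_CUBIC)
cv2.imwrite("pics/placed.png",a); print(u,v)
w=P.reshape(-1,3); w=w[(w[:,2]>.052)&(w[:,2]<.064)&(w[:,0]>.54)&(w[:,0]<.62)&(abs(w[:,1]-.087)<.045)]
print(len(w),w.mean(0),w[:,2].std(),cv2.minAreaRect(w[:,:2].astype(np.float32)*1000))
E
```

```text
True [ 0.45004367 -0.00995448  0.0722176 ] 0.030014408774448702 [-0.49953305  0.11672201  7.45405203] 10.8
247 232
265 [0.58130345 0.08863914 0.05847628] 0.002773075891432546 ((580.7278442382812, 88.24674987792969), (68.05711364746094, 50.4502067565918), 6.626618385314941)
```

View pics/placed.png

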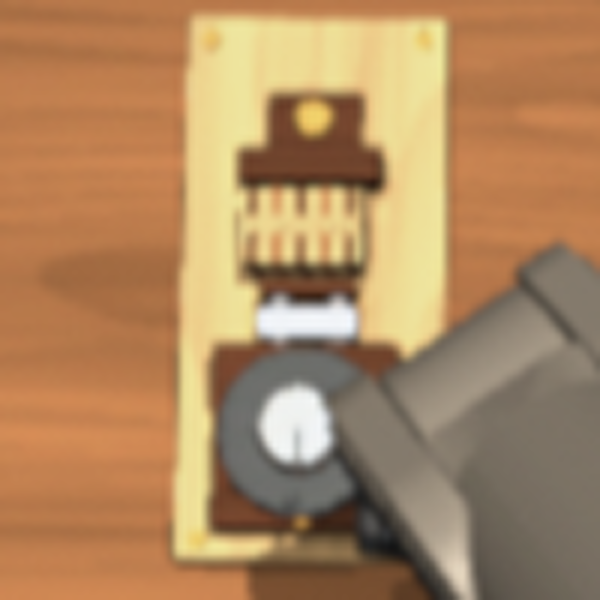

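The block stands flat and square on the bed, between the jaw (row 295) and the fence (row 180). The ring and its peg at (292,503) look unmoved. Next I'll grip the knob.

```bash
cat >> h.py <<'E'
def yaw():
    q=env.get_state()["orientation"]; x=R.from_quat([q[1],q[2],q[3],q[0]]).as_matrix()[:,0]; return np.arctan2(x[1],x[0])
def rep(tag=""):
    s=env.get_state(); print(tag,"t%.2f yaw %.4f q7 %.4f Tz %.3f J7 %.3f F %s tcp %s op %.4f g %.0f"%(s["time"],yaw(),s["qpos"][6],s["torque"][2],s["joint_torque"][6],np.round(s["force"],1),np.round(s["tcp_pos"],4),s["opening"],s["gripper_force"]))
E
python3 - <<'E'
from h import *
o=down(np.radians(222)); C=[.4973,.0866]
env.grip(.05); env.reach([*C,.18],o); rep("above")
q=np.array(env.get_state()["qpos"]); y0=yaw(); q2=q.copy(); q2[6]-=.1; env.goto_joints(q2); y1=yaw(); print("dyaw for -0.1:",y1-y0); env.goto_joints(q)
h=env.movel([*C,.1365],velocity=.06,rot=o,stop_force=6); print(h); rep("low")
if not h:
    env.grip(.02,80); env.dwell(.2); rep("gripped")
E
```

```text
above t12.17 yaw -2.4086 q7 1.4937 Tz -0.018 J7 0.153 F [-0.2 -1.4 -0.4] tcp [0.4972 0.087  0.1797] op 0.0500 g 0
dyaw for -0.1: -0.0997665433897259
False
low t13.53 yaw -2.4084 q7 1.4289 Tz 0.001 J7 -0.006 F [ 0.2 -0.5 -0.4] tcp [0.4975 0.0868 0.1367] op 0.0497 g 0
gripped t14.08 yaw -2.4088 q7 1.4289 Tz 0.014 J7 -0.001 F [-1.4  0.   6.3] tcp [0.4977 0.0866 0.1374] op 0.0268 g 78
```

```bash
python3 - <<'E'
from h import *
o=down(np.radians(222)); C=[.4973,.0866]
env.grip(.036); env.movel([*C,.1385],velocity=.03,rot=o); rep("open")
env.grip(.02,80); env.dwell(.1); rep("gripped")
p=env.get_state()["tcp_pos"]
q=np.array(env.get_state()["qpos"]); np.save("q0.npy",q)
for k in range(1,7):
    q2=q.copy(); q2[6]-=.1*k; env.goto_joints(q2); rep(k)
E
```

```text
open t14.59 yaw -2.4086 q7 1.4320 Tz -0.001 J7 0.012 F [-0.5  0.1 -0.1] tcp [0.4974 0.0867 0.1387] op 0.0358 g 0
gripped t14.95 yaw -2.4088 q7 1.4319 Tz 0.025 J7 -0.004 F [-1.9 -1.6  6.9] tcp [0.4975 0.0865 0.1391] op 0.0260 g 78
1 t15.20 yaw -2.5071 q7 1.3341 Tz -0.229 J7 -0.096 F [-0.3 -0.6  1.9] tcp [0.4976 0.0863 0.1392] op 0.0263 g 80
2 t15.45 yaw -2.6055 q7 1.2359 Tz -0.186 J7 -0.076 F [ 1.5 -2.4  3. ] tcp [0.4978 0.0861 0.1391] op 0.0259 g 80
3 t15.70 yaw -2.7049 q7 1.1367 Tz -0.182 J7 -0.086 F [ 0.8 -3.7  1.4] tcp [0.4979 0.086  0.1391] op 0.0261 g 80
4 t15.95 yaw -2.8042 q7 1.0374 Tz -0.214 J7 -0.025 F [ 2.  -5.1  3. ] tcp [0.498  0.0858 0.1391] op 0.0261 g 80
5 t16.20 yaw -2.9042 q7 0.9376 Tz -0.188 J7 -0.034 F [ 2.1 -5.5  3.2] tcp [0.498  0.0856 0.1391] op 0.0266 g 80
6 t16.45 yaw -3.0044 q7 0.8376 Tz -0.186 J7 -0.038 F [ 3.  -5.8  3.5] tcp [0.498  0.0854 0.1391] op 0.0262 g 80
```

```bash
cat >> h.py <<'E'
def avg():
    a=[]
    for _ in range(5):
        s=env.get_state(); a.append([s["torque"][2],s["joint_torque"][6]]); env.dwell(.02)
    return np.mean(a,0)
def turn(total):
    q=np.load("q0.npy"); q[6]-=total; env.goto_joints(q); i=env.get_state()["torque"][2]; a=avg(); rep("%.3f inst %.3f avg %.3f %.3f"%(total,i,*a)); return a
E
python3 - <<'E'
from h import *
for k in (.65,.7,.75,.8): turn(k)
im,d=camera("scene"); im2,d2=camera("top")
u,v=map(int,proj("scene",[.57,.087,.05])); b=cv2.resize(im[v-40:v+40,u-40:u+40],(500,500),interpolation=cv2.INTER_CUBIC)
u,v=map(int,proj("top",[.55,.087,.05])); a=cv2.resize(im2[v-50:v+50,u-25:u+25],(250,500),interpolation=cv2.INTER_CUBIC)
cv2.imwrite("pics/t8.png",np.hstack([b,a]))
E
```

```text
0.650 inst 0.017 avg 0.010 -0.042 t16.78 yaw -3.0536 q7 0.7883 Tz 0.027 J7 -0.002 F [ 3.3 -5.8  3.6] tcp [0.4981 0.0853 0.1392] op 0.0261 g 80
0.700 inst -0.005 avg 0.010 -0.053 t17.12 yaw -3.1037 q7 0.7383 Tz -0.013 J7 -0.013 F [ 2.  -6.6  4.1] tcp [0.4981 0.0851 0.1392] op 0.0259 g 80
0.750 inst 0.036 avg 0.013 -0.054 t17.45 yaw 3.1294 q7 0.6883 Tz 0.011 J7 -0.015 F [ 1.9 -7.6  4.3] tcp [0.4981 0.085  0.1391] op 0.0262 g 80
0.800 inst 0.018 avg 0.020 -0.057 t17.78 yaw 3.0793 q7 0.6383 Tz 0.010 J7 -0.017 F [ 2.  -7.6  3.5] tcp [0.4981 0.0849 0.1391] op 0.0263 g 80
```

View pics/t8.png

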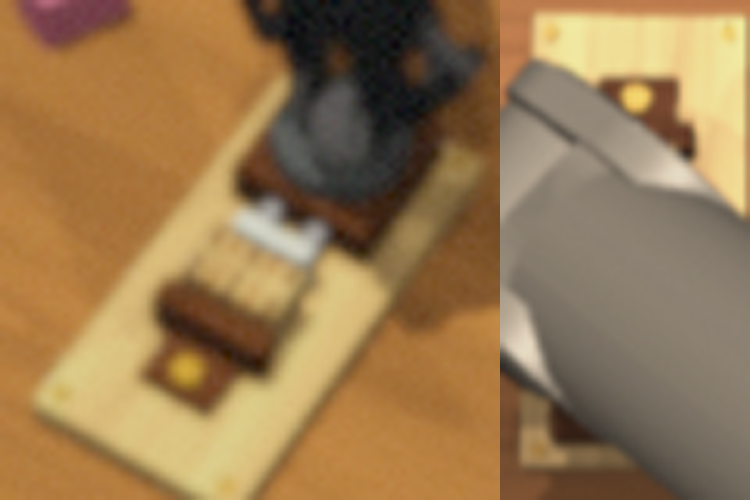

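The scene crop shows the jaw (bright plate) up against the block, with the block close to the fence, so the knob is turning without slipping. The torque at standstill depends on the step size, so I'll try fine steps.

```bash
cat >> h.py <<'E'
def fine(a,b,st):
    q=np.load("q0.npy")
    for k in np.arange(a+st,b+1e-6,st):
        q2=q.copy(); q2[6]-=k; env.goto_joints(q2); s=env.get_state()
        print("%.3f t%.2f Tz %.3f J7 %.3f dq %.4f v %.3f Fx %.1f"%(k,s["time"],s["torque"][2],s["joint_torque"][6],s["qpos"][6]-q2[6],s["joint_velocities"][6],s["force"][0]))
E
python3 - <<'E'
from h import *
fine(.80,.84,.01)
E
```

```text
0.810 t18.13 Tz 0.138 J7 -0.163 dq 0.0066 v 0.002 Fx 2.8
0.820 t18.38 Tz 0.122 J7 -0.181 dq 0.0066 v 0.001 Fx 1.0
0.830 t18.63 Tz 0.213 J7 -0.191 dq 0.0066 v 0.001 Fx 1.4
0.840 t18.88 Tz 0.134 J7 -0.201 dq 0.0067 v 0.003 Fx 2.5
```

```bash
python3 - <<'E'
from h import *
fine(.84,.95,.01)
E
```

```text
0.850 t19.13 Tz 0.177 J7 -0.210 dq 0.0067 v 0.002 Fx 2.6
0.860 t19.38 Tz 0.254 J7 -0.220 dq 0.0067 v 0.001 Fx 1.8
0.870 t19.63 Tz 0.184 J7 -0.229 dq 0.0067 v 0.001 Fx 2.7
0.880 t19.88 Tz 0.214 J7 -0.239 dq 0.0067 v 0.000 Fx 2.7
0.890 t20.13 Tz 0.252 J7 -0.248 dq 0.0067 v 0.001 Fx 1.7
0.900 t20.38 Tz 0.222 J7 -0.258 dq 0.0067 v -0.002 Fx 2.0
0.910 t20.63 Tz 0.236 J7 -0.268 dq 0.0067 v 0.000 Fx 1.6
0.920 t20.88 Tz 0.258 J7 -0.277 dq 0.0067 v 0.001 Fx 1.4
0.930 t21.13 Tz 0.258 J7 -0.287 dq 0.0068 v 0.000 Fx 3.1
0.940 t21.38 Tz 0.303 J7 -0.296 dq 0.0068 v 0.000 Fx 1.9
0.950 t21.63 Tz 0.340 J7 -0.306 dq 0.0068 v 0.001 Fx 2.7
```

Torque rises steadily by 0.0097 N m per 0.01 rad, which matches 60 N/rad x 0.016. So the clamp has been loading since about 0.80 rad, which puts the force at 8 to 12 N now. To rule out finger wind-up, I'll release, grip again and read two small steps.

```bash
python3 - <<'E'
from h import *
rep("before"); env.grip(.036); rep("open"); env.grip(.02,80); env.dwell(.1); rep("regrip")
fine(.95,.965,.005)
E
```

```text
before t21.63 yaw 2.9299 q7 0.4887 Tz 0.340 J7 -0.306 F [ 2.7 -8.5  5.1] tcp [0.4981 0.0846 0.1391] op 0.0264 g 80
open t21.89 yaw 2.9282 q7 0.4849 Tz -0.034 J7 0.049 F [0.3 0.1 0.7] tcp [0.4971 0.0874 0.139 ] op 0.0360 g 0
regrip t22.25 yaw 2.9258 q7 0.4839 Tz 0.104 J7 -0.081 F [-3.9 -7.3 12.1] tcp [0.4967 0.085  0.1394] op 0.0259 g 78
0.955 t22.50 Tz 0.137 J7 -0.155 dq 0.0021 v 0.002 Fx -3.8
0.960 t22.75 Tz 0.195 J7 -0.277 dq 0.0023 v 0.002 Fx -4.0
0.965 t23.00 Tz 0.347 J7 -0.343 dq 0.0024 v 0.002 Fx -4.2
```

```bash
python3 - <<'E'
from h import *
fine(.965,.98,.005)
E
```

```text
0.970 t23.25 Tz 0.318 J7 -0.356 dq 0.0024 v -0.000 Fx -4.0
0.975 t23.50 Tz 0.379 J7 -0.361 dq 0.0024 v 0.002 Fx -5.4
0.980 t23.75 Tz 0.399 J7 -0.366 dq 0.0024 v 0.001 Fx -5.4
```

After regripping, the torque climbed straight back to 0.34 and settled at 0.366 at 0.98 rad, so the load is real. That means about 8 to 12 N, and I'll stop turning here. Release, lift and check.

```bash
python3 - <<'E'
from h import *
env.grip(.045); s=env.get_state(); p=s["tcp_pos"]
env.movel([p[0],p[1],.22],velocity=.12); env.reach([.43,-.12,.26],down(np.radians(168))); rep("away")
im,d=camera("top"); im2,d2=camera("scene")
old=cv2.imread("top.png")
a=cv2.resize(im[180:280,215:285],(392,560),interpolation=cv2.INTER_CUBIC)
u,v=map(int,proj("scene",[.57,.087,.05])); b=cv2.resize(im2[v-40:v+40,u-28:u+28],(392,560),interpolation=cv2.INTER_CUBIC)
cv2.imwrite("pics/end.png",np.hstack([a,b]))
P=cloud("top",d).reshape(-1,3); w=P[(P[:,2]>.0535)&(P[:,2]<.064)&(P[:,0]>.56)&(P[:,0]<.62)&(abs(P[:,1]-.087)<.04)]; print(len(w),np.median(w[:,2]),w.mean(0))
E
```

```text
away t25.79 yaw 2.9330 q7 1.1505 Tz 0.030 J7 0.036 F [-0.2  0.   0.1] tcp [ 0.4303 -0.1191  0.2598] op 0.0448 g 0
255 0.05891935898236892 [0.58687119 0.08899516 0.05883448]
```

View pics/end.png

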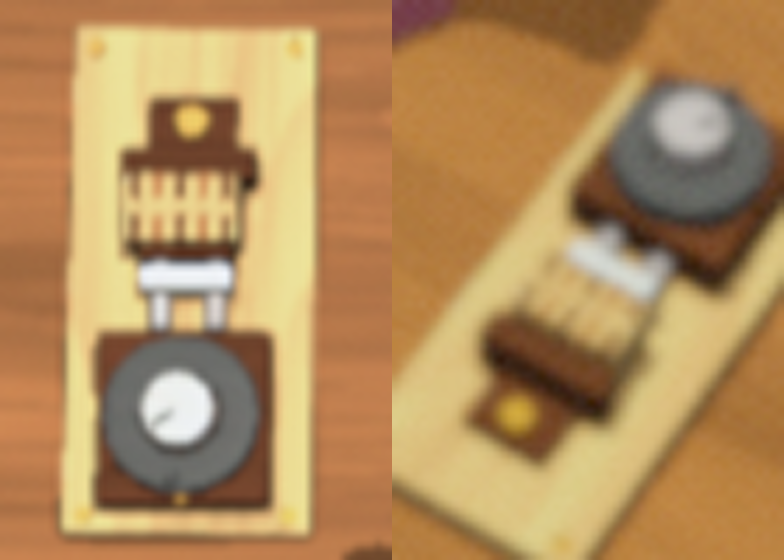

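The block is clamped squarely between the jaw plate (row 275) and the fence (row 160). The knob mark has swung about 60° clockwise, and the ring's peg at (172,480) is where it was.

```bash
python3 -c "
from h import *
print(job.job_done())"
```

```text
the job is handed in; nothing more can be done
None
```

The job is handed in: the block is flat on the bed and clamped at an estimated 8–12 N, judged from the torque rise rather than measured directly; the ring and its peg look unmoved in the last picture.

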